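# Change over the oil bottles in the bench rack

### The job

We are changing from cutting oil to way oil. In the oil rack, push the raised red spout cap fully down so that its bottle is shut, and pull the blue spout cap straight up to the end of its travel so that its bottle is open. Leave the green cap as you find it.

Things in the scene. Friction and masses are not known exactly. Their poses are not given: they have to be found in the camera images.
- red_cap_top (a point): Centre of the top face of the red push-pull spout cap (an upright cylinder 27 mm across, 31 mm tall; top 5 mm is a rim 29 mm across). It slides only up and down and never comes off: top at 197 mm above the bench when shut, 217 mm when fully open; stops at both ends. A friction detent holds it wherever it is left; it takes 5 N to move. Starts raised 13 to 20 mm.
- blue_cap_top (a point): Centre of the top face of the blue spout cap, in build, size and travel like the red one; starts shut or within 2 mm of it. A shut cap stands 1 mm above a black neck collar 34 mm across and 11 mm tall; under the collar the bottle's shoulder widens to its 68 mm diameter at 136 mm above the bench.
- green_cap_top (a point): Centre of the top face of the green spout cap, in build, size and travel like the red one. It starts at any height from shut to open and is to be left so.
- rack: Grey steel oil rack, 96 x 330 x 100 mm, origin at the centre of its underside on the bench, the long side along its y. Fixed, with three white squeeze bottles held firmly in it upright in a row along y, at y = -105, 0 and 105 mm (colours in any order), each with a band and a spout cap of its colour. The rack is turned up to 20 degrees.
There are look-alikes about, which are no part of the job. Leave any brown or orange look-alike of the part that bears blue_cap_top alone.

How it is judged:
At the end, for the whole second after the job is handed in: The red cap is down, its top within 4 mm of the shut height of 197 mm; the blue cap is up, its top within 4 mm of the open height of 217 mm; the green cap is within 6 mm of where it started (height (world z) of red_cap_top below 0.201 m and height (world z) of blue_cap_top above 0.213 m and distance of green_cap_top from where it was at the start of the episode below 0.006 m); the robot touches nothing.
It fails at once if the green cap is pushed or pulled more than 6 mm from where it started (distance of green_cap_top from where it was at the start of the episode above 0.006 m).
It also fails if it takes over 32 s, if anything falls off the work surface, if the arm or the gripper's body presses on something with over 40 N, if the wrist force passes 120 N, or if a joint passes its speed limit or range.

### The arm

A 7-joint arm with a two-finger parallel gripper is mounted at the origin on the work surface. World frame = base frame: x ahead of the robot, y to its left, z up, the work surface at z = 0. Lengths are in m, angles in rad, forces in N, time in s.
With the tool pointing down it reaches from about 0.4 to 0.875 m from the base axis. Payload 19.3 kg.
Tool frame: the origin (TCP) lies at the very end of the fingers, on their centre line; the grasp point (between the pads) lies 19 mm behind it; z points along the fingers, y is the line along which they close (so a half turn about z gives the same grasp; the last joint's range is limited). The gripper opens to 85 mm and grips with 20 to 120 N. Pads are 22 mm wide; open, the fingers measure 114 mm over their backs; the gripper's body (76 mm by 85 mm) begins 54 mm behind the grasp point. The pads swing forward as they close: fully open they stand 13 mm farther back than shut.
Start: joints at [1.047, 0.521, -0.036, 1.599, 0.021, 1.021, -0.113], TCP at [0.274, -0.562, 0.231] pointing down, gripper open.
Joint ranges: [-2.91, 2.91], [-0.3, 2.13], [-1.5, 1.42], [0.17, 2.43], [-1.26, 4.41], [0.16, 1.93], [-2.52, 2.52]. Speed limits (rad/s): [1.89, 1.89, 2.39, 2.39, 3.01, 3.01, 3.01].

### API

Orientations are given as [roll, pitch, yaw] about the fixed x, y, z axes, in that order (R = Rz(yaw) Ry(pitch) Rx(roll)).
In Python, from workcell import bot, grab_frame, calibration, job gives the robot as it stands.
- The arm moves only by the tool hand_motion, called as name(argument=value, ...) on one line, values as JSON. Schema: {"type":"object","properties":{"plan":{"type":"object","properties":{"aperture":{"type":"array","items":{"type":"number"},"minItems":1,"maxItems":5},"x":{"type":"array","items":{"type":"number"},"minItems":1,"maxItems":5},"y":{"type":"array","items":{"type":"number"},"minItems":1,"maxItems":5},"z":{"type":"array","items":{"type":"number"},"minItems":1,"maxItems":5},"rx":{"type":"array","items":{"type":"number"},"minItems":1,"maxItems":5},"ry":{"type":"array","items":{"type":"number"},"minItems":1,"maxItems":5},"rz":{"type":"array","items":{"type":"number"},"minItems":1,"maxItems":5}},"additionalProperties":false,"required":["aperture","x","y","z","rx","ry","rz"]},"force":{"type":"number"},"only":{"type":"string"},"quiet":{"type":"boolean"},"lines":{"type":"string"}},"required":["plan"],"additionalProperties":false}. plan is an object with one list for each field, all of the same length, 1 to 5, a row being the entries at one place: aperture (the finger opening in m), x, y, z (the shift in parts of the range, where 1.0 means 0.75 m), rx, ry, rz (a rotation vector in fractions of the full range, 1 being pi rad); each row is the pose to reach, as a shift and turn from the pose commanded when the call began, along the tool's axes at that moment; what a row does not reach only later rows make up. A row lasts 1/8 s, in which the tool goes at most 0.0625 m and 0.188 rad, less where a joint would pass 70% of its speed; a pose out of reach is approached as far as the arm can. The fingers move at their own pace and stop on an object; force is the grip in N (left out, the last holds). Time passes only in rows, so rows that do not move let the fingers close. The tool returns the time, the measured TCP pose, the force, the opening and the grip force at its end. only (a regular expression) keeps the lines of the reply that match it, lines (a string "A,B") keeps lines A to B, and quiet returns only ok. No shift or turn number may pass 1 either way. Input that does not fit is refused with a message, and nothing moves.
- bot.observe(): the state, without advancing time (a new reading comes with each control period).
- grab_frame(name): name is "scene" or "side" or "wrist"; returns (picture, depth): 400x640x3 uint8, blue, green, red; 400x640 float32, m along the optical axis (not along the pixel's ray), 0 where there is no reading.
- calibration(name): a dict with "vfov" (degrees; the focal length in pixels is half the picture's height over the tangent of half this angle, whatever the lens; pixels are square), "cx", "cy" (the principal point, pixels), "eye" and "attitude" of the camera in the world. Camera axes: x right, y down, z forward; pixel columns grow to the right and rows downward; lengths in m; the calibration is good to about 2 mm. A picture is of the moment at which its call begins: read the wrist's pose just before it. calibration takes no time and is no camera call; for the wrist camera it gives the pose at the moment of the call.
- job.job_done(): hands the job in; it is judged then, once.
The state is a dict: "clock": time; "qpos": joint angles; "qd": joint speeds; "joint_efforts": joint torques, N m; "position": TCP position; "tool_rot": TCP orientation; "force": force on the tool from outside, world axes, zero at the start; "moment": the same for the moment, N m; "grip_width": finger opening in m; "finger_force": force on a finger pad.
Only numpy, scipy, OpenCV 4.12 (cv2) and the standard library are available. Lean on these libraries where they do the work, as an engineer would, in place of code of your own. Each camera call takes 0.05 s, during which the arm holds its last target. There are 200 camera calls.

## Working session

There is one attempt and no reset: what is moved stays moved. The work goes in short steps, Python scripts to look and compute and a tool call to move; the robot and the scene stay as the last step left them, time stands still between calls to the robot, and variables do not carry over. Pictures are saved under pics/ and viewed, at most 10 in all, crops included, and the job is handed in when it is done.

```bash
ls; mkdir -p pics; cat > h.py <<'E'
import numpy as np,cv2
from scipy.spatial.transform import Rotation as R
from workcell import bot,grab_frame,calibration,job
def att(c):
    a=np.array(c["attitude"],float)
    return a if a.shape==(3,3) else R.from_euler('xyz',a).as_matrix()
def cloud(c,d):
    f=d.shape[0]/2/np.tan(np.radians(c["vfov"])/2)
    v,u=np.mgrid[:d.shape[0],:d.shape[1]]
    p=np.stack([(u-c["cx"])/f*d,(v-c["cy"])/f*d,d],-1)
    return p@att(c).T+np.array(c["eye"])
E
python3 - <<'E'
from h import *
for n in("scene","side"):
    c=calibration(n);im,d=grab_frame(n);print(n,c)
    cv2.imwrite(f"pics/{n}.png",im);np.savez(f"{n}.npz",im=im,d=d,P=cloud(c,d))
print(bot.observe())
E
```

```text
pics
scene {'vfov': 53.06560569455171, 'cx': 317.70545592191365, 'cy': 194.93370748651247, 'eye': array([ 0.9713509 , -0.30457154,  0.49780605]), 'attitude': array([-2.14577919, -0.01156866,  0.94625974])}
side {'vfov': 46.67319030019978, 'cx': 314.77437756060596, 'cy': 192.5472906552056, 'eye': array([0.30291187, 0.56131529, 0.67279568]), 'attitude': array([-2.32341469, -0.00588171, -2.73056953])}
{'clock': 0.1, 'qpos': array([ 1.04678264,  0.52194932, -0.03634473,  1.59994282,  0.02119056,
        1.02113874, -0.11282055]), 'qd': array([-0.00075311, -0.00119438,  0.00054091, -0.0023296 , -0.00034349,
        0.00066737,  0.00080338]), 'joint_efforts': array([ 1.50165648e-03, -9.28493929e+01,  1.98303759e+00, -3.70536733e+01,
        1.80851715e-02,  5.37939151e-03,  1.69218906e-04]), 'position': array([ 0.27384049, -0.56146736,  0.2307892 ]), 'tool_rot': array([-3.14054060e+00,  5.86242536e-05,  4.53792098e-01]), 'force': array([-1.00847301, -0.11232411,  0.92026593]), 'moment': array([ 0.01195616, -0.01550913, -0.00991855]), 'finger_force': 0.0, 'grip_width': 0.08523307151602144}
```

View pics/scene.png

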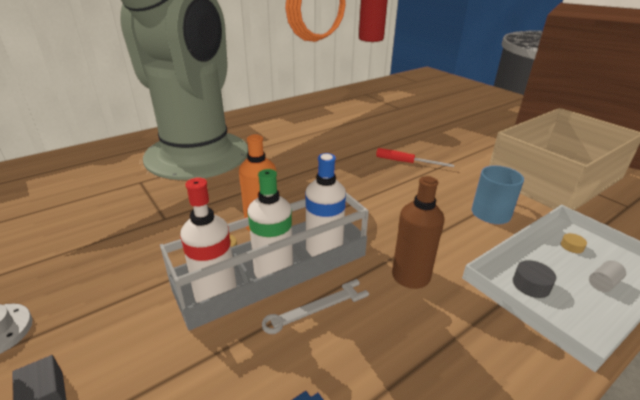

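View pics/side.png

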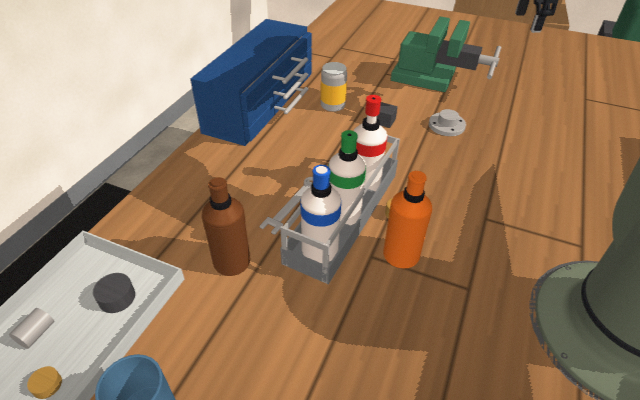

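The scene camera shows the rack with the red cap at (197,185), green at (267,180) and blue at (326,160). The side camera has them at (373,103), (349,138) and (321,172).

Things that could be taken for the blue cap, by side-view pixel: the orange bottle's cap (417,180), the brown bottle's cap (219,190) and the blue mug (135,380). I choose the saturated blue cap in the rack at (321,172).

```bash
python3 - <<'E'
from h import *
B={"scene":{"red":(180,172,215,222),"green":(252,165,284,200),"blue":(312,148,342,182),"orange":(243,130,270,160),"brown":(412,175,442,205)},
"side":{"red":(360,90,388,122),"green":(335,125,362,160),"blue":(308,160,335,192),"orange":(403,168,430,198),"brown":(205,175,232,205)}}
for n in B:
    z=np.load(n+".npz");im,d,P=z["im"],z["d"],z["P"]
    for k,(a,b,c,e) in B[n].items():
        h=cv2.cvtColor(im[b:e,a:c],cv2.COLOR_BGR2HSV);p=P[b:e,a:c]
        m=(d[b:e,a:c]>0)&(p[...,2]>.165)&(p[...,2]<.24)&(h[...,1]>110)
        q=p[m];zt=np.percentile(q[:,2],97);t=q[q[:,2]>zt-.004]
        print(n,k,len(q),"zmax %.4f"%zt,"top mean",t.mean(0).round(4),"bbox mid",((q.min(0)+q.max(0))/2).round(4),np.ptp(q,axis=0).round(3))
z=np.load("side.npz");cv2.imwrite("pics/crop.png",cv2.resize(z["im"][80:230,200:440],None,fx=3,fy=3,interpolation=2))
E
```

```text
scene red 562 zmax 0.2166 top mean [ 0.502  -0.1652  0.2156] bbox mid [ 0.5008 -0.1646  0.1911] [0.028 0.032 0.052]
scene green 443 zmax 0.2014 top mean [ 0.5095 -0.0613  0.2004] bbox mid [ 0.508  -0.0604  0.1836] [0.029 0.032 0.037]
scene blue 277 zmax 0.1994 top mean [0.5236 0.0402 0.1982] bbox mid [0.5175 0.0435 0.1828] [0.025 0.032 0.036]
scene orange 302 zmax 0.1968 top mean [ 0.3761 -0.0109  0.1951] bbox mid [ 0.374  -0.0096  0.1814] [0.03  0.028 0.033]
scene brown 428 zmax 0.1969 top mean [0.6552 0.1302 0.1951] bbox mid [0.6532 0.132  0.1817] [0.029 0.029 0.033]
side red 290 zmax 0.2160 top mean [ 0.4985 -0.1635  0.2148] bbox mid [ 0.4988 -0.1663  0.1994] [0.027 0.033 0.035]
side green 320 zmax 0.2007 top mean [ 0.5069 -0.0589  0.1994] bbox mid [ 0.5063 -0.0606  0.1834] [0.03  0.031 0.037]
side blue 304 zmax 0.1995 top mean [0.5132 0.0474 0.1982] bbox mid [0.5141 0.0437 0.1828] [0.027 0.031 0.035]
side orange 379 zmax 0.1967 top mean [ 0.3724 -0.008   0.1949] bbox mid [ 0.3729 -0.0093  0.1816] [0.028 0.028 0.033]
side brown 395 zmax 0.1963 top mean [0.6513 0.1329 0.1945] bbox mid [0.6522 0.1317 0.1814] [0.029 0.028 0.032]
```

View pics/crop.png

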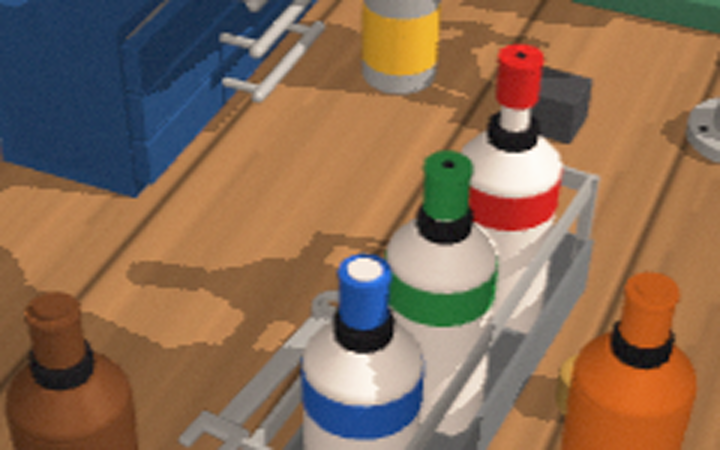

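The crop confirms it: blue cap in the rack at crop (365,290) with a white top, shut; red at (520,75), visibly raised on its white stem; brown and orange bottles stand outside the rack.

Centres are red (0.500,-0.165), green (0.507,-0.0605) and blue (0.5155,0.0435). Red to blue is 209 mm against 210 nominal, and the three lie in line. I'll go to red first with the fingers shut.

Careful with the scale: shifts go in shares of 0.75 m and turns go in shares of pi rad. That gives: 0.2 m / 0.75 = 0.2667, 0.15 m / 0.75 = 0.2.

hand_motion(plan={"aperture": [0, 0, 0, 0, 0], "x": [0, 0.0667, 0.1333, 0.2, 0.2667], "y": [0, -0.0453, -0.0907, -0.136, -0.1813], "z": [-0.0533, -0.0533, -0.0533, -0.0533, -0.0533], "rx": [0, 0, 0, 0, 0], "ry": [0, 0, 0, 0, 0], "rz": [0, 0, 0, 0, 0]}, force=40)

```text
clock: 0.72
position: [0.3947, -0.35, 0.2712]
tool_rot: [-3.142, 0.0, 0.454]
force: [1.1, 0.0, -0.2]
grip_width: -0.0002
finger_force: 0.0
```

```bash
cat > to.py <<'E'
import sys
from h import *
s=bot.observe();t=np.array([float(a) for a in sys.argv[1:4]])
print("tool delta",(R.from_euler('xyz',s["tool_rot"]).inv().apply(t-s["position"])).round(4),"pos",s["position"].round(4),s["tool_rot"].round(3),"F",s["force"].round(1),"w",round(s["grip_width"],4),"t",round(s["clock"],2))
E
python3 to.py 0.5 -0.165 0.24
```

```text
tool delta [ 0.1757 -0.1201  0.0312] pos [ 0.3947 -0.35    0.2712] [-3.142  0.     0.454] F [ 1.1  0.  -0.2] w -0.0002 t 0.72
```

To row units: 0.1757 m / 0.75 = 0.2343, -0.12 m / 0.75 = -0.16.

hand_motion(plan={"aperture": [0, 0, 0, 0, 0], "x": [0.0667, 0.1333, 0.2, 0.2343, 0.2343], "y": [-0.0453, -0.0907, -0.136, -0.16, -0.16], "z": [0, 0, 0, 0.0413, 0.0413], "rx": [0, 0, 0, 0, 0], "ry": [0, 0, 0, 0, 0], "rz": [0, 0, 0, 0, 0]}, quiet=true)

```text
ok
```

```bash
python3 to.py 0.5 -0.165 0.217; python3 - <<'E'
from h import *
im,d=grab_frame("side");cv2.imwrite("pics/r1.png",cv2.resize(im[20:200,280:480],None,fx=3,fy=3))
E
```

```text
tool delta [0.0004 0.0009 0.0214] pos [ 0.4993 -0.1643  0.2384] [-3.139e+00  2.000e-03  4.580e-01] F [-0.7  0.   0.1] w -0.0 t 1.35
```

View pics/r1.png

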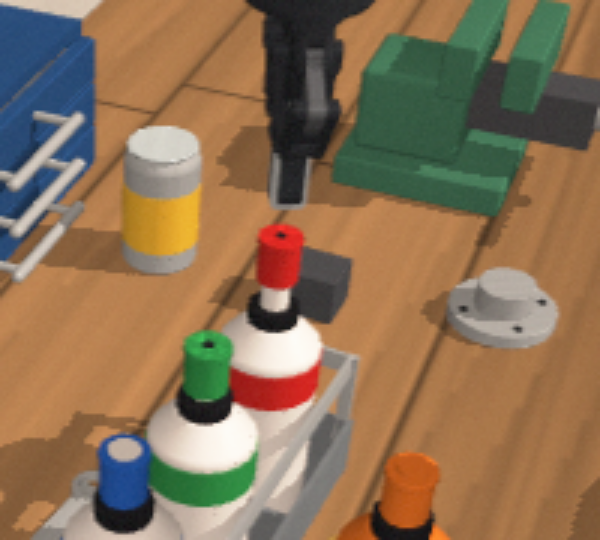

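The shut fingertips at crop (288,203) hang right above the red cap top at (281,235), so I push down.

To row units: 0.04 m / 0.75 = 0.0533, 0.036 m / 0.75 = 0.048.

hand_motion(plan={"aperture": [0, 0, 0, 0, 0], "x": [0, 0, 0, 0, 0], "y": [0, 0, 0, 0, 0], "z": [0.024, 0.032, 0.04, 0.048, 0.0533], "rx": [0, 0, 0, 0, 0], "ry": [0, 0, 0, 0, 0], "rz": [0, 0, 0, 0, 0]})

```text
clock: 2.02
position: [0.4995, -0.1674, 0.2003]
tool_rot: [3.141, -0.0, 0.453]
force: [-1.1, -2.3, 4.6]
grip_width: 0.0002
finger_force: 2.2
```

hand_motion(plan={"aperture": [0, 0, 0], "x": [0, 0, 0], "y": [0, 0, 0], "z": [0.0013, 0.0027, 0.0027], "rx": [0, 0, 0], "ry": [0, 0, 0], "rz": [0, 0, 0]})

```text
clock: 2.4
position: [0.4996, -0.1668, 0.1983]
tool_rot: [-3.142, -0.0, 0.454]
force: [0.8, -1.8, 1.8]
grip_width: -0.0001
finger_force: 1.1
```

```bash
python3 to.py 0.5 -0.165 0.197
```

```text
tool delta [ 0.0012 -0.0015  0.0013] pos [ 0.4996 -0.1668  0.1983] [-3.142 -0.     0.454] F [ 0.8 -1.8  1.8] w -0.0001 t 2.4
```

To row units: 0.003 m / 0.75 = 0.004, 0.002 m / 0.75 = 0.0027.

hand_motion(plan={"aperture": [0, 0, 0, 0], "x": [0, 0, 0, 0], "y": [0, 0, 0, 0], "z": [0.0013, 0.0027, 0.004, 0.004], "rx": [0, 0, 0, 0], "ry": [0, 0, 0, 0], "rz": [0, 0, 0, 0]})

```text
clock: 2.9
position: [0.4998, -0.167, 0.1968]
tool_rot: [3.141, -0.001, 0.454]
force: [-9.7, 0.7, 30.9]
grip_width: -0.0
finger_force: 15.6
```

```bash
python3 to.py 0.5 -0.165 0.197
```

```text
tool delta [ 0.001  -0.0017 -0.0002] pos [ 0.4998 -0.167   0.1968] [ 3.141e+00 -1.000e-03  4.540e-01] F [-9.7  0.7 30.9] w -0.0 t 2.9
```

Red is on its stop: 31 N at z = 0.1968. Now up and over to blue, opening the fingers.

To row units: -0.182 m / 0.75 = -0.2427, -0.135 m / 0.75 = -0.18.

hand_motion(plan={"aperture": [0, 0, 0, 0, 0.06], "x": [0, 0.0347, 0.0693, 0.104, 0.1413], "y": [0, -0.06, -0.12, -0.18, -0.2427], "z": [-0.08, -0.1, -0.1, -0.1, -0.1], "rx": [0, 0, 0, 0, 0], "ry": [0, 0, 0, 0, 0], "rz": [0, 0, 0, 0, 0]}, quiet=true)

```text
ok
```

hand_motion(plan={"aperture": [0.06, 0.06], "x": [0, 0], "y": [0, 0], "z": [0, 0], "rx": [0, 0], "ry": [0, 0], "rz": [0, 0]})

```text
clock: 3.78
position: [0.5147, 0.0429, 0.27]
tool_rot: [-3.141, 0.001, 0.454]
force: [-0.5, -1.1, 0.1]
grip_width: 0.0544
finger_force: 0.0
```

```bash
python3 to.py 0.5155 0.0435 0.172; python3 - <<'E'
from h import *
im,d=grab_frame("side");cv2.imwrite("pics/b1.png",cv2.resize(im[20:220,230:430],None,fx=2.8,fy=2.8))
E
```

```text
tool delta [ 0.001  -0.0002  0.098 ] pos [0.5147 0.0429 0.27  ] [-3.141e+00  1.000e-03  4.540e-01] F [-0.5 -1.1  0.1] w 0.0544 t 3.77
```

View pics/b1.png

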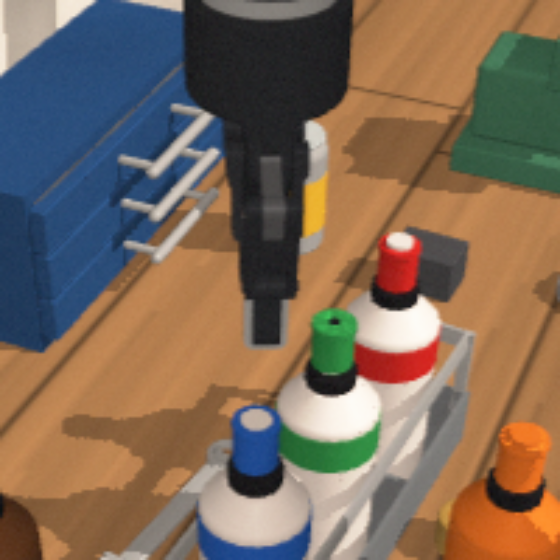

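The tool is centred over the blue cap (tip at crop (266,335), cap at (256,425)). The red cap at (400,265) now sits on its collar. I descend to TCP z = 0.171 and grip.

To row units: 0.099 m / 0.75 = 0.132, 0.09 m / 0.75 = 0.12.

hand_motion(plan={"aperture": [0.06, 0.06, 0.06, 0.06, 0.06], "x": [0.0013, 0.0013, 0.0013, 0.0013, 0.0013], "y": [0, 0, 0, 0, 0], "z": [0.0533, 0.0933, 0.12, 0.132, 0.132], "rx": [0, 0, 0, 0, 0], "ry": [0, 0, 0, 0, 0], "rz": [0, 0, 0, 0, 0]}, force=50)

```text
clock: 4.45
position: [0.5157, 0.0429, 0.1712]
tool_rot: [-3.141, 0.001, 0.453]
force: [-0.7, -0.3, 0.7]
grip_width: 0.0599
finger_force: 0.0
```

hand_motion(plan={"aperture": [0.02, 0.02, 0.02, 0.02], "x": [0, 0, 0, 0], "y": [0, 0, 0, 0], "z": [0, 0, 0, 0], "rx": [0, 0, 0, 0], "ry": [0, 0, 0, 0], "rz": [0, 0, 0, 0]}, force=50)

```text
clock: 4.95
position: [0.5159, 0.0441, 0.1717]
tool_rot: [-3.141, -0.001, 0.454]
force: [-2.8, 5.0, 3.9]
grip_width: 0.0266
finger_force: 48.9
```

Gripped at 26.6 mm, matching the 27 mm cap. Now I pull up.

hand_motion(plan={"aperture": [0.02, 0.02, 0.02, 0.02, 0.02], "x": [0, 0, 0, 0, 0], "y": [0, 0, 0, 0, 0], "z": [-0.0067, -0.0133, -0.0187, -0.0227, -0.0253], "rx": [0, 0, 0, 0, 0], "ry": [0, 0, 0, 0, 0], "rz": [0, 0, 0, 0, 0]})

```text
clock: 5.58
position: [0.5158, 0.044, 0.1905]
tool_rot: [-3.141, -0.0, 0.454]
force: [-0.1, 5.3, -5.1]
grip_width: 0.0268
finger_force: 49.4
```

hand_motion(plan={"aperture": [0.02, 0.02, 0.02], "x": [0, 0, 0], "y": [0, 0, 0], "z": [-0.0013, -0.0027, -0.0027], "rx": [0, 0, 0], "ry": [0, 0, 0], "rz": [0, 0, 0]})

```text
clock: 5.95
position: [0.5155, 0.0439, 0.1911]
tool_rot: [-3.14, 0.001, 0.454]
force: [7.8, 6.9, -28.4]
grip_width: 0.0262
finger_force: 51.9
```

The upper stop is reached: 28 N after about 19.5 mm. I release and lift clear.

To row units: 0.001 m / 0.75 = 0.0013.

hand_motion(plan={"aperture": [0.02, 0.06, 0.06, 0.06], "x": [0, 0, 0, 0], "y": [0, 0, 0, 0], "z": [0.0013, 0.0013, 0.0013, 0.0013], "rx": [0, 0, 0, 0], "ry": [0, 0, 0, 0], "rz": [0, 0, 0, 0]})

```text
clock: 6.45
position: [0.5159, 0.0433, 0.1915]
tool_rot: [3.141, -0.0, 0.453]
force: [0.1, -0.3, -0.1]
grip_width: 0.0598
finger_force: 0.0
```

hand_motion(plan={"aperture": [0.06, 0.06, 0.06, 0.06], "x": [0, 0, 0, 0], "y": [0, 0, 0, 0], "z": [-0.04, -0.1067, -0.16, -0.16], "rx": [0, 0, 0, 0], "ry": [0, 0, 0, 0], "rz": [0, 0, 0, 0]})

```text
clock: 6.95
position: [0.5169, 0.0436, 0.3141]
tool_rot: [3.14, -0.005, 0.454]
force: [0.4, -0.3, -0.2]
grip_width: 0.0599
finger_force: 0.0
```

```bash
python3 - <<'E'
from h import *
im,d=grab_frame("side");P=cloud(calibration("side"),d)
for k,(a,b,c,e) in {"red":(360,90,388,130),"green":(335,125,362,160),"blue":(308,145,335,192)}.items():
    h=cv2.cvtColor(im[b:e,a:c],cv2.COLOR_BGR2HSV);p=P[b:e,a:c]
    q=p[(p[...,2]>.165)&(p[...,2]<.24)&(h[...,1]>110)];print(k,len(q),np.percentile(q[:,2],97).round(4))
cv2.imwrite("pics/end.png",cv2.resize(im[20:220,230:430],None,fx=2.8,fy=2.8))
E
```

```text
red 236 0.1976
green 324 0.2011
blue 370 0.2176
```

View pics/end.png

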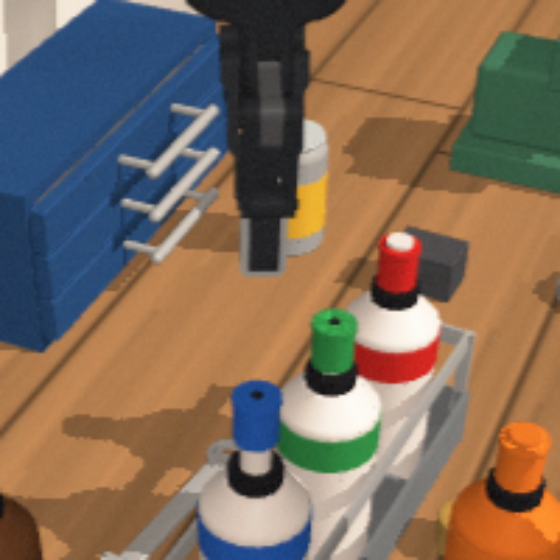

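The blue cap at (257,410) is up on its white stem, red at (400,265) is shut, green at (333,340) is unchanged, and the gripper is clear. The measured tops agree: 0.198, 0.201 and 0.218 m for red, green and blue.

```bash
python3 -c "
from workcell import job;print(job.job_done())"
```

```text
the job is handed in; nothing more can be done
None
```

Job handed in after about 7 s on the robot clock, verdict not shown: the red cap is shut (top measured at 198 mm), the blue cap is fully open (218 mm), the green cap is where it started (201 mm), and the gripper is clear of everything.

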